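Clear the corner stop and slide the carton home

TASK

Square the brown carton up in the aluminium corner stop: first clear the white bottle, the steel drilling jig and the grey relay out of the way into the yellow tray, with the bottle kept upright and left standing. Then push the carton along the bench, without lifting or tipping it, until its long side lies flush against the long fence and its right-hand short side flush against the short fence. Leave everything else on the bench where it is.

Things in the scene. Friction and masses are not known exactly. Their poses are not given: they have to be found in the camera images.
- corner_stop: Fixed corner of two aluminium fences, 12 mm thick, 30 mm high. Origin: inner corner at bench level, z up. Long fence (far side): inner face x=0, runs 300 mm along +y. Short fence (right): inner face y=0, runs 120 mm along -x. Outside each a foot 22 mm wide, 4 mm high. Carton home: its origin at x=-45, y=+65 mm, its x axis along the stop's x.
- carton: Closed plain brown carton, 90 (x) by 130 (y) by 60 mm (z), about 0.6 kg, too wide to be taken by a small gripper. Origin at the centre of its underside; one of its 130 mm sides faces roughly the long fence at the start. It stands on the bench, left of the short fence.
- bottle: White screw-cap bottle, upright, 40 mm in diameter, 80 mm tall (body 62 mm, cap of 36 mm diameter above). Origin at the centre of its underside, z along its axis to the cap. Stands in front of the corner stop's fences.
- jig: Small steel drilling jig, a solid block of 32 (x) by 50 (y) by 16 mm (z) with three dark holes on top, about 0.2 kg. Origin at the centre of its underside. Lies in front of the corner stop's fences.
- grey_relay: Plug-in relay, light grey top and black base, 22 (x) by 28 (y) by 36 mm (z), standing. Origin at the centre of its underside. Stands in front of the corner stop's fences.
- tray: Fixed open yellow tray, outside 140 (x) by 200 (y) by 30 mm (z), walls 4 mm, floor about 4 mm thick. Origin at the centre of its underside. Right of the corner stop. Empty at the start.
- tin: Bystander: white tin with lid, 70 mm in diameter, 102 mm tall, stuck down behind the long fence. Origin at the centre of its underside.
- blue_tape: Bystander: roll of blue tape, 60 mm in diameter, 19 mm high, behind the long fence. Origin at the centre of its underside.
- red_pouch: Bystander: small red pouch, 50 (x) by 70 (y) by 14 mm, just right of the short fence. Origin at the centre of its underside.
- meter: Bystander: multimeter lying face up, 140 (x) by 68 (y) by 43 mm, at the far left. Origin at the centre of its underside.
- blue_relay: Bystander: plug-in relay with a blue top and black base, 22 by 28 by 36 mm, at the far right; not the one to be cleared. Origin at the centre of its underside.

How it is judged:
By the outcome, as a careful person would: the job done as asked, in the order asked, and still so for the second after the job is handed in, with the robot touching nothing.
It also fails if it takes over 72 s, if anything falls off the work surface, if the arm or the gripper's body presses on something with over 40 N, if the wrist force passes 120 N, or if a joint passes its speed limit or range.

ROBOT

A 7-joint arm with a two-finger parallel gripper is mounted at the origin on a cart in front of the work surface, level with it; the furniture and walls round the work are solid. World frame = base frame: x ahead of the robot, y to its left, z up, the work surface at z = 0. Lengths are in m, angles in rad, forces in N, time in s.
With the tool pointing down it reaches from about 0.425 to 0.825 m from the base axis. Payload 3.6 kg.
Tool frame: the origin (TCP) lies where the fingers leave the gripper's body, on its centre line; the fingertips stand 73 mm ahead of it and the grasp point (between the pads) lies 54 mm ahead of it; x points along the fingers, y is the direction in which the jaws open and shut, and the axes are right-handed (so a half turn about x gives the same grasp; the last joint's range is limited). The gripper opens to 85 mm and grips with 20 to 120 N. Pads are 22 mm wide; open, the fingers measure 114 mm over their backs; the gripper's body (76 mm by 85 mm) begins 54 mm behind the grasp point. The pads swing forward as they close: fully open they stand 13 mm farther back than shut.
Start: joints at [1.278, 0.615, -0.013, 1.423, 0.008, 1.103, -0.04], TCP at [0.171, -0.627, 0.304] pointing down, gripper open.
Joint ranges: [-3.12, 3.12], [-0.3, 2.06], [-1.34, 1.32], [0.26, 2.42], [-1.36, 4.5], [0.01, 1.98], [-2.84, 2.84]. Speed limits (rad/s): [2.79, 2.79, 3.14, 3.14, 3.14, 3.14, 3.14].

INTERFACE

Orientations are given as a unit quaternion [x, y, z, w].
In Python, from station import arm, snapshot, camera_info, ticket gives the robot as it stands. Calls block until the motion is done:
- arm.movep(position, orientation): joint-space move of the TCP to a pose.
- arm.line_to(position, velocity=0.15, ori=None): straight line of the TCP; ori=None keeps the orientation; velocity is the mean speed in m/s.
- arm.move_j(angles): joint-space move.
- arm.move_gripper(opening, effort=None): opening from 0.0 (shut) to 1.0 (fully open); effort is the grip in N (None keeps the last); returns when the fingers have stopped.
- arm.pause(seconds).
- arm.ik(position, orientation): joint angles nearest the present ones, or None.
- snapshot(name): name is "scene" or "top" or "wrist"; returns the picture (480x640x3 uint8, blue, green, red); there is no depth.
- camera_info(name): a dict with "fx", "fy", "cx", "cy" (pixels), "R" (3x3) and "t" (3): a world point X has camera coordinates R X + t; the wrist camera has in their place "T_tool_cam" (4x4, takes a point from camera to tool coordinates, whose origin is the TCP and whose axes are the tool frame's). Camera axes: x right, y down, z forward; pixel columns grow to the right and rows downward; lengths in m; the calibration is good to about 2 mm. The wrist camera is an equidistant fisheye: a pixel r from the principal point sees the ray r / f radians off the axis. A picture is of the moment at which its call begins: read the wrist's pose just before it. camera_info takes no time and is no camera call.
A pose or a line that the arm cannot do raises arm.MotionError and nothing moves.
- ticket.finish_job(): hands the job in, once; it reports no verdict.
Readings, each from a call of its own:
- arm.read_time(): time.
- arm.read_joint_positions(): joint angles.
- arm.read_dq(): joint speeds.
- arm.read_effort(): joint torques, N m.
- arm.read_tool_pos(): TCP position.
- arm.read_eef_rot(): TCP orientation.
- arm.read_ft_force(): force on the tool from outside, world axes, zero at the start.
- arm.read_wrist_torque(): the same for the moment, N m.
- arm.read_opening(): opening from 0.0 (shut) to 1.0 (fully open).
Only numpy, scipy, OpenCV 4.12 (cv2) and the standard library are available. Lean on these libraries where they do the work, as an engineer would, in place of code of your own. Each camera call takes 0.05 s, during which the arm holds its last target.

## Working session

There is one attempt and no reset: what is moved stays moved. The work goes in short steps, each a Python script; the robot and the scene stay as the last script left them, time stands still between calls to the robot, and variables do not carry over. Pictures are saved under pics/ and viewed, and the job is handed in when it is done.

```bash
ls; mkdir -p pics; python3 - <<'E'
from station import arm, snapshot, camera_info
import cv2
for n in ["scene","top","wrist"]:
    cv2.imwrite(f"pics/{n}0.png",snapshot(n))
    c=camera_info(n); print(n,c)
print(arm.read_time(),arm.read_tool_pos(),arm.read_eef_rot(),arm.read_opening())
E
```

```text
pics
scene {'fx': 515.7731320450654, 'fy': 515.7731320450654, 'cx': 316.21975399463076, 'cy': 243.37572696733835, 'R': array([[ 0.87856343, -0.47760739, -0.00418097],
       [-0.20285079, -0.36519245, -0.90856262],
       [ 0.43240936,  0.799078  , -0.41772777]]), 't': array([-0.50424204,  0.1373068 ,  1.03375492])}
top {'fx': 598.4876217576978, 'fy': 598.4876217576978, 'cx': 325.5321299329606, 'cy': 245.1754082925782, 'R': array([[ 0.11899154, -0.99288497,  0.00452132],
       [-0.97102109, -0.11731944, -0.2082167 ],
       [ 0.20726567,  0.02038573, -0.97807227]]), 't': array([-0.05521136,  0.57682208,  1.36544901])}
wrist {'fx': 371.64829954431775, 'fy': 371.64829954431775, 'cx': 317.47591229270637, 'cy': 245.03837088154916, 'T_tool_cam': array([[-1.05966723e-03, -2.93277835e-01,  9.56026667e-01,
        -6.99557782e-02],
       [ 9.99999212e-01, -9.53690058e-04,  8.15845696e-04,
        -3.14340691e-04],
       [ 6.72483669e-04,  9.56026779e-01,  2.93278614e-01,
        -7.41352070e-02],
       [ 0.00000000e+00,  0.00000000e+00,  0.00000000e+00,
         1.00000000e+00]])}
0.15 [ 0.17064542 -0.626746    0.30299787] [-0.70077369 -0.09441049  0.70096214 -0.09303209] 0.9957101584339697
```

View pics/top0.png

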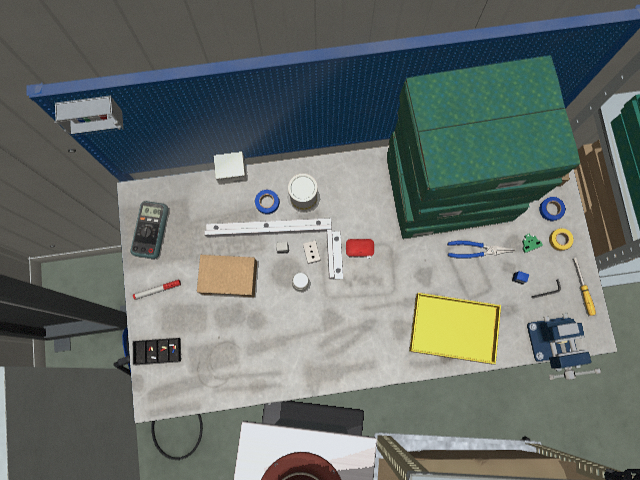

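View pics/scene0.png

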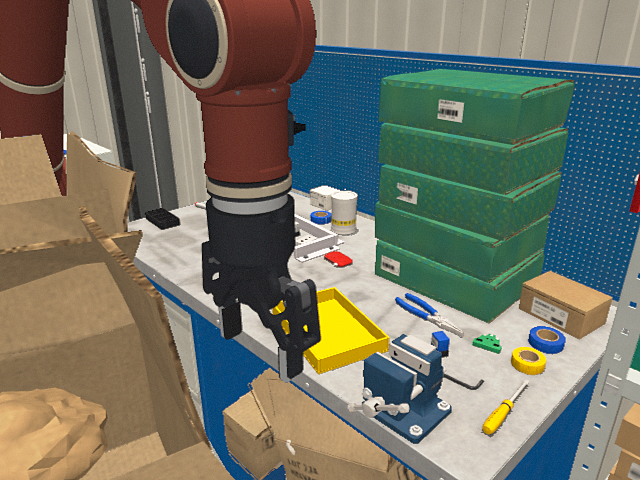

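View pics/wrist0.png

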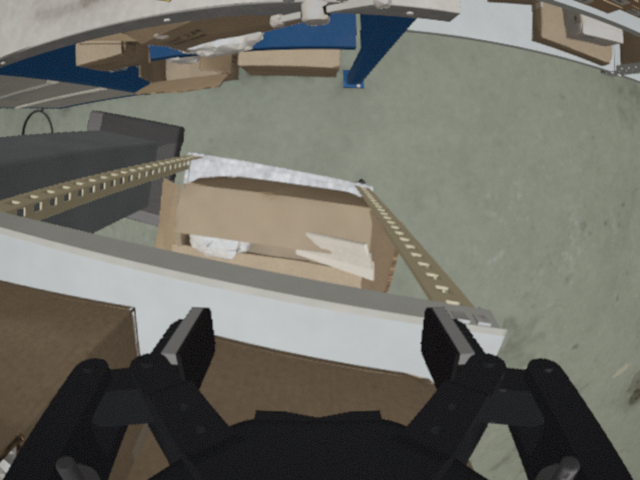

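The top view (640x480) shows the carton near (227,275), relay (282,247), jig (311,252), bottle (301,282), corner stop (205..343, 220..278), pouch (360,247), tray (456,328), and tin (302,190). The scene view shows the arm hanging in front, right of the tray. I'll measure from the top view.

```bash
cat > h.py <<'E'
from station import arm, snapshot, camera_info, ticket
import numpy as np, cv2
from scipy.spatial.transform import Rotation as Rn
def ray(name,px,z):
    c=camera_info(name)
    d=np.array([(px[0]-c["cx"])/c["fx"],(px[1]-c["cy"])/c["fy"],1.])
    C=-c["R"].T@c["t"]; d=c["R"].T@d
    return C+d*(z-C[2])/d[2]
def wray(px,z,T):  # T: (pos,quat) of tool
    c=camera_info("wrist"); p=np.array([px[0]-c["cx"],px[1]-c["cy"]]); r=np.hypot(*p); th=r/c["fx"]
    d=np.array([*(np.sin(th)*p/max(r,1e-9)),np.cos(th)])
    M=np.eye(4); M[:3,:3]=Rn.from_quat(T[1]).as_matrix(); M[:3,3]=T[0]; M=M@c["T_tool_cam"]
    d=M[:3,:3]@d; C=M[:3,3]
    return C+d*(z-C[2])/d[2]
def big(mask):
    cs,_=cv2.findContours(mask.astype(np.uint8)*255,cv2.RETR_EXTERNAL,cv2.CHAIN_APPROX_NONE)
    return sorted(cs,key=cv2.contourArea,reverse=True)
E
python3 - <<'E'
from h import *
im=cv2.imread("pics/top0.png")
cv2.imwrite("pics/z1.png",cv2.resize(im[180:300,185:385],None,fx=4,fy=4,interpolation=cv2.INTER_CUBIC))
print("cam",-camera_info("top")["R"].T@camera_info("top")["t"])
E
```

```text
cam [ 0.28366538 -0.01498176  1.45586143]
```

View pics/z1.png

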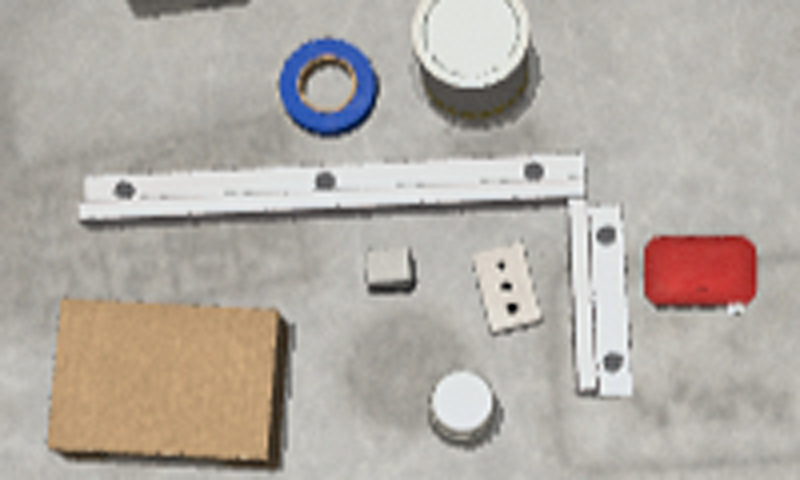

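Zoomed (4x, origin 185,180): the relay top is at about (388,262), the jig at (507,287), and the bottle cap at (463,402). The carton top corners are (62,298), (281,308), (270,460) and (50,450). The stop's inner corner is near (572,205).

```bash
python3 - <<'E'
from h import *
s=lambda u,v:(185+(u+.5)/4-.5,180+(v+.5)/4-.5)
P=lambda n,u,v,z: print(n,ray("top",s(u,v),z).round(4))
P("relay",388,262,.036);P("jig",507,287,.016);P("bottle",463,402,.08)
for q in [(62,298),(281,308),(270,460),(50,450)]: P("carton",*q,.06)
for q in [(80,205),(569,195),(80,222),(572,205),(578,392)]: P("fence top",*q,.03);
for q in [(80,222),(573,206)]: P("fence bottom",*q,.0)
P("pouch",700,270,.014);P("tin",472,38,.102);P("tape",328,87,.019)
im=cv2.imread("pics/top0.png"); hsv=cv2.cvtColor(im,cv2.COLOR_BGR2HSV)
m=(hsv[...,0]>22)&(hsv[...,0]<36)&(hsv[...,1]>150)
c=big(m)[0]; ap=cv2.approxPolyDP(c,6,True)[:,0]
for q in ap: print("tray",q,ray("top",q,.03).round(4))
print("blue relay",ray("top",(521,277),.036), "meter",ray("top",(150,230),.043),"pliers",ray("top",(480,250),0),"boxes",ray("top",(400,235),0))
E
```

```text
relay [0.5719 0.1203 0.036 ]
jig [0.5692 0.0477 0.016 ]
bottle [0.4859 0.0618 0.08  ]
carton [0.5222 0.3072 0.06  ]
carton [0.5318 0.1773 0.06  ]
carton [0.4413 0.1707 0.06  ]
carton [0.4317 0.2994 0.06  ]
fence top [0.5859 0.3126 0.03  ]
fence top [0.628  0.0165 0.03  ]
fence top [0.5753 0.3109 0.03  ]
fence top [0.622  0.0139 0.03  ]
fence top [ 0.5075 -0.0034  0.03  ]
fence bottom [0.5815 0.3177 0.    ]
fence bottom [0.6285 0.0138 0.    ]
pouch [ 0.5944 -0.0688  0.014 ]
tin [0.6983 0.083  0.102 ]
tape [0.6814 0.174  0.019 ]
tray [418 293] [ 0.496  -0.2192  0.03  ]
tray [411 350] [ 0.3599 -0.2146  0.03  ]
tray [495 361] [ 0.358  -0.4124  0.03  ]
tray [500 305] [ 0.4908 -0.4163  0.03  ]
blue relay [ 0.56326898 -0.46082454  0.036     ] meter [0.56937637 0.44126545 0.043     ] pliers [ 0.62606379 -0.36730526  0.        ] boxes [ 0.64028868 -0.16619439  0.        ]
```

```bash
cat >> h.py <<'E'
def Q(psi):
    c,s=np.cos(psi),np.sin(psi)
    return Rn.from_matrix(np.array([[0,c,s],[0,s,-c],[-1,0,0]])).as_quat()
def wr(x): return (x+np.pi)%(2*np.pi)-np.pi
E
python3 - <<'E'
from h import *
for p in [(.45,.11,.36),(.43,-.38,.2),(.486,.062,.2),(.57,.048,.2)]:
    for psi in [-90,90,0,180,-45,135]:
        j=arm.ik(p,Q(np.radians(psi))); print(p,psi,None if j is None else np.round(j,2))
t=arm.read_time()
arm.movep((.45,.11,.36),Q(-np.pi/2)); print("dt",arm.read_time()-t)
T=(arm.read_tool_pos(),arm.read_eef_rot()); im=snapshot("wrist"); cv2.imwrite("pics/w1.png",im); np.save("w1.npy",np.r_[T[0],T[1]]); print(T,arm.read_time())
E
```

```text
(0.45, 0.11, 0.36) -90 [ 0.14  0.31 -0.56  1.84  0.19  1.05 -2.07]
(0.45, 0.11, 0.36) 90 [ 0.55  0.53 -1.28  1.83  0.54  1.2   0.67]
(0.45, 0.11, 0.36) 0 [ 0.35  0.37 -0.88  1.83  0.32  1.09 -0.65]
(0.45, 0.11, 0.36) 180 [ 0.5   0.46 -1.14  1.83  0.46  1.15  2.34]
(0.45, 0.11, 0.36) -45 [ 0.27  0.34 -0.75  1.84  0.26  1.07 -1.36]
(0.45, 0.11, 0.36) 135 [ 0.5   0.46 -1.14  1.83  0.46  1.15  1.55]
(0.43, -0.38, 0.2) -90 [ 0.66  0.62  0.04  1.77 -0.03  0.75 -0.86]
(0.43, -0.38, 0.2) 90 [ 1.12  0.72 -0.72  1.76  0.59  0.89  1.72]
(0.43, -0.38, 0.2) 0 [ 0.88  0.63 -0.31  1.76  0.26  0.78  0.45]
(0.43, -0.38, 0.2) 180 [ 0.41  0.65  0.44  1.78 -0.37  0.79 -2.1 ]
(0.43, -0.38, 0.2) -45 [ 0.77  0.62 -0.14  1.77  0.11  0.76 -0.21]
(0.43, -0.38, 0.2) 135 [ 0.29  0.7   0.65  1.78 -0.55  0.85 -2.72]
(0.486, 0.062, 0.2) -90 [-0.07  0.52 -0.14  2.    0.12  0.64 -1.86]
(0.486, 0.062, 0.2) 90 [ 0.31  0.61 -0.73  1.98  0.59  0.77  0.8 ]
(0.486, 0.062, 0.2) 0 [ 0.17  0.56 -0.5   1.99  0.41  0.69 -0.58]
(0.486, 0.062, 0.2) 180 [ 0.52  0.79 -1.15  1.98  0.89  0.99  2.07]
(0.486, 0.062, 0.2) -45 [ 0.06  0.53 -0.34  1.99  0.28  0.66 -1.25]
(0.486, 0.062, 0.2) 135 [ 0.52  0.79 -1.15  1.98  0.89  0.99  1.28]
(0.57, 0.048, 0.2) -90 [-0.06  0.62 -0.1   1.77  0.09  0.76 -1.77]
(0.57, 0.048, 0.2) 90 [ 0.34  0.73 -0.77  1.76  0.62  0.91  0.87]
(0.57, 0.048, 0.2) 0 [ 0.15  0.65 -0.43  1.77  0.36  0.81 -0.46]
(0.57, 0.048, 0.2) 180 [ 0.51  0.9  -1.15  1.75  0.91  1.13  2.2 ]
(0.57, 0.048, 0.2) -45 [ 0.05  0.63 -0.26  1.77  0.22  0.77 -1.11]
(0.57, 0.048, 0.2) 135 [ 0.51  0.9  -1.15  1.75  0.91  1.13  1.41]
dt 2.7833
(array([0.45037303, 0.10919235, 0.35988117]), array([-7.07085347e-01,  7.08575071e-04,  7.07127686e-01,  4.95627028e-04])) 2.9833
```

View pics/w1.png

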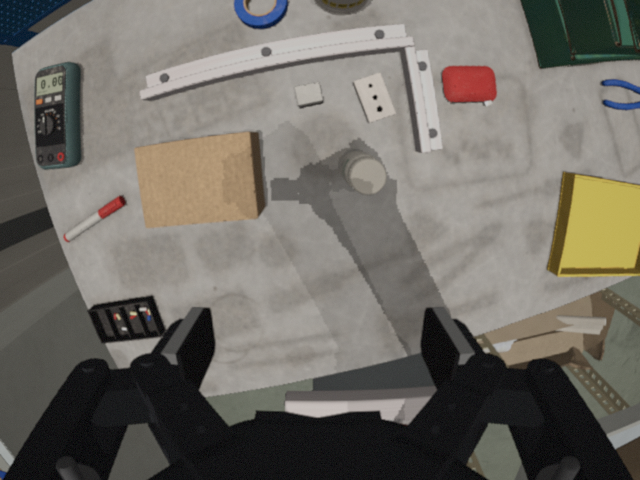

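The wrist view shows the carton (135-262, 132-227), stop inner corner about (405,48), relay (308,95), jig (374,97), bottle (365,172), and tray right. I'll zoom for accurate corners.

```bash
python3 - <<'E'
import cv2
im=cv2.imread("pics/w1.png")
cv2.imwrite("pics/z2.png",cv2.resize(im[15:205,270:460],None,fx=4,fy=3.1,interpolation=cv2.INTER_CUBIC))
cv2.imwrite("pics/z3.png",cv2.resize(im[70:235,125:275],None,fx=3.5,fy=3.5,interpolation=cv2.INTER_CUBIC))
E
```

```text
(no output)
```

View pics/z2.png

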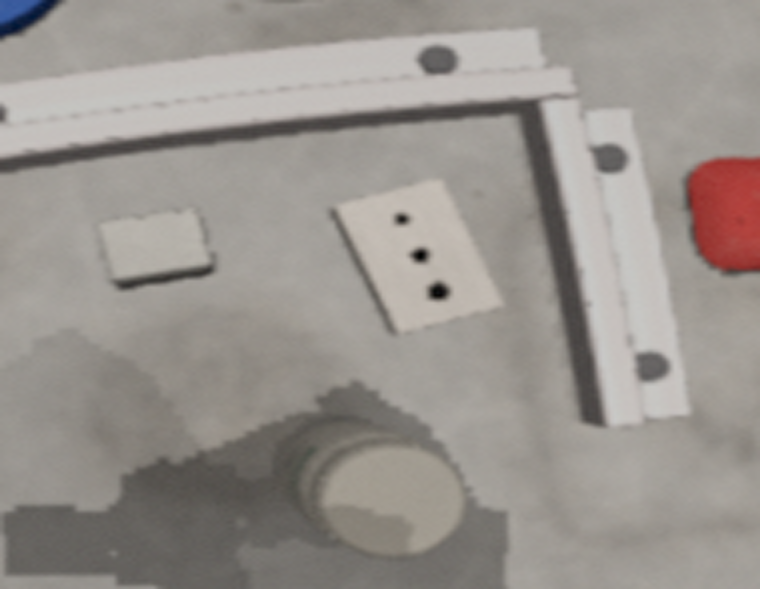

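View pics/z3.png

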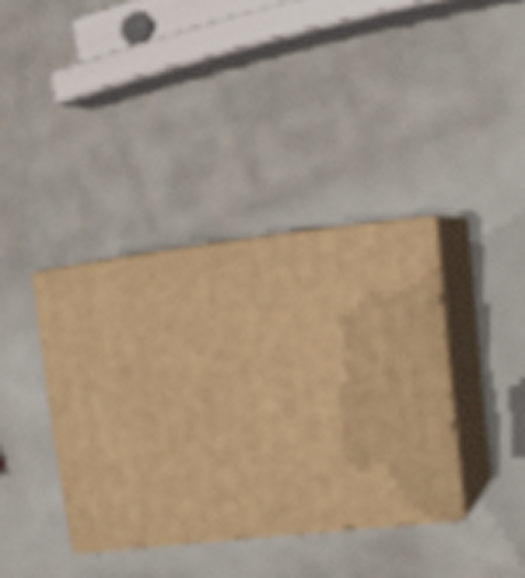

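```bash
python3 - <<'E'
from h import *
a=np.load("w1.npy");T=(a[:3],a[3:])
z2=lambda u,v:(270+(u+.5)/4-.5,15+(v+.5)/3.1-.5)
z3=lambda u,v:(125+(u+.5)/3.5-.5,70+(v+.5)/3.5-.5)
W=lambda f,u,v,z: wray(f(u,v),z,T)[:2]
def ln(A,B): d=B-A; return A,d,np.degrees(np.arctan2(d[1],d[0]))
def X(l,m): t=np.linalg.solve(np.c_[l[1],-m[1]],m[0]-l[0]); return l[0]+t[0]*l[1]
Lt=ln(W(z2,520,102,.03),W(z3,60,102,.03)); St=ln(W(z2,606,422,.03),W(z2,547,125,.03))
print("long top",Lt,"short top",St,"corner",X(Lt,St),"len",np.linalg.norm(Lt[1]),np.linalg.norm(W(z2,606,422,.03)-X(Lt,St)))
Lb=ln(W(z2,520,112,0),W(z2,0,170,0)); Sb=ln(W(z2,588,422,0),W(z2,525,125,0))
print("bottom",Lb[2],Sb[2],X(Lb,Sb))
def quad(n,f,ps,z):
    q=np.array([W(f,*p,z) for p in ps]); print(n,q.mean(0).round(4)); 
    for i in range(4):
        d=q[(i+1)%4]-q[i]; print("   ",q[i].round(4),np.linalg.norm(d).round(4),np.degrees(np.arctan2(d[1],d[0])).round(1))
quad("relay",z2,[(102,224),(196,210),(212,264),(116,280)],.036)
quad("jig",z2,[(334,207),(442,180),(502,303),(396,334)],.016)
quad("carton",z3,[(36,270),(440,216),(464,519),(75,551)],.06)
print("bottle",W(z2,392,500,.08), "w",W(z2,318,500,.08),W(z2,466,500,.08))
E
```

```text
long top (array([0.62308761, 0.02030164]), array([-0.04710571,  0.28745602]), np.float64(99.30640258428312)) short top (array([ 0.50932648, -0.00465379]), array([0.1057881 , 0.01757241]), np.float64(9.431261745620931)) corner [0.62405413 0.01440357] len 0.2912900801244759 0.11629968999878834
bottom 99.45970132270315 9.957848547996972 [0.62656889 0.01316226]
relay [0.5682 0.1176]
    [0.5754 0.1317] 0.0248 -79.3
    [0.58   0.1073] 0.0192 -167.6
    [0.5613 0.1032] 0.0255 102.1
    [0.556  0.1281] 0.0198 10.4
jig [0.5674 0.0459]
    [0.5844 0.0695] 0.032 -69.6
    [0.5956 0.0395] 0.0477 -159.1
    [0.551  0.0225] 0.0322 112.6
    [0.5387 0.0522] 0.0489 20.7
carton [0.4808 0.2368]
    [0.5213 0.3033] 0.1285 -86.6
    [0.529  0.1751] 0.0886 -177.3
    [0.4404 0.1708] 0.1275 93.6
    [0.4324 0.2981] 0.089 3.4
bottle [0.48555281 0.06128023] w [0.485357   0.07891805] [0.4858609  0.04340806]
```

The two views agree to about 2-3 mm and the sizes fit. I'll take the bottle first.

```bash
cat >> h.py <<'E'
def st(m): print(m,"t%.2f"%arm.read_time(),arm.read_tool_pos().round(4),"open %.3f"%arm.read_opening(),"F",np.round(arm.read_ft_force(),1))
def pick(x,y,z,psi,op,eff,up=.2):
    arm.move_gripper(op); arm.movep((x,y,up),Q(psi)); arm.line_to((x,y,z),.2); st("at")
    arm.move_gripper(0.,eff); st("grip"); arm.line_to((x,y,up),.25); st("lift")
def place(x,y,z,psi,op,up=.2):
    arm.movep((x,y,up),Q(psi)); arm.line_to((x,y,z+.012),.25); arm.line_to((x,y,z),.05); st("down")
    arm.move_gripper(op); arm.line_to((x,y,up),.25); st("clear")
E
python3 - <<'E'
from h import *
pick(.4857,.0615,.104,-np.pi/2,.7,30)
cv2.imwrite("pics/w2.png",snapshot("wrist"))
E
```

```text
at t4.72 [0.4868 0.0623 0.1055] open 0.700 F [ 0.   0.6 -1.1]
grip t5.03 [0.4868 0.062  0.1059] open 0.446 F [0.1 1.2 6.9]
lift t5.57 [0.4856 0.0611 0.2008] open 0.450 F [ 0.3 -0.6 -0.8]
```

View pics/w2.png

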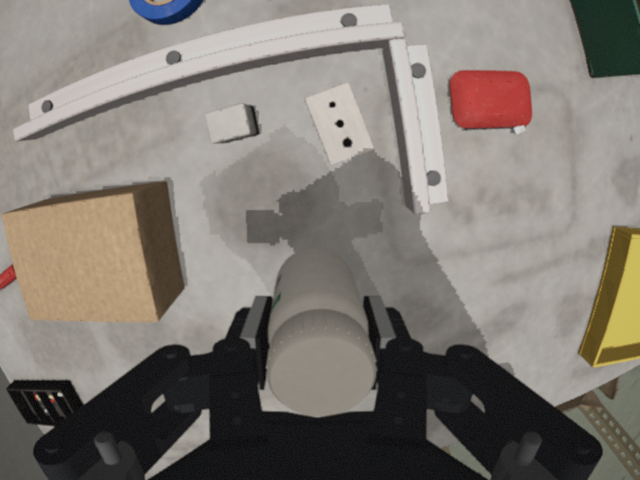

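The bottle is held upright between the pads (about 320,330). Next is placing it in the tray.

```bash
python3 - <<'E'
from h import *
place(.445,-.378,.1095,0.,.62)
T=(arm.read_tool_pos(),arm.read_eef_rot()); cv2.imwrite("pics/w3.png",snapshot("wrist"))
E
```

```text
down t8.30 [ 0.4454 -0.3782  0.1101] open 0.444 F [ 1.   0.5 -0. ]
clear t9.10 [ 0.445  -0.3781  0.2008] open 0.617 F [-1.6  0.3 -0.2]
```

View pics/w3.png

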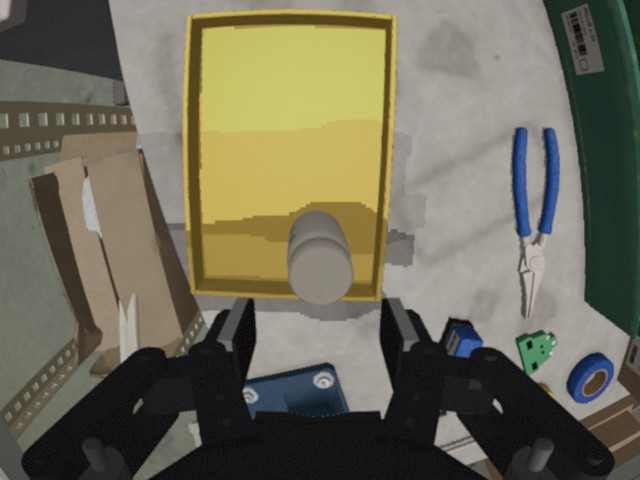

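The bottle stands in the tray at about (320,265), clear of the walls. Next the jig.

```bash
python3 - <<'E'
from h import *
pick(.568,.0467,.077,np.radians(-69.3),.5,60)
cv2.imwrite("pics/w4.png",snapshot("wrist"))
E
```

```text
at t11.81 [0.5687 0.0466 0.0777] open 0.501 F [-1.  -0.9  0.8]
grip t12.06 [0.569  0.0469 0.0788] open 0.356 F [-0.9  0.2  6.6]
lift t12.70 [0.567  0.046  0.1988] open 0.353 F [-0.2 -0.6 -2.1]
```

View pics/w4.png

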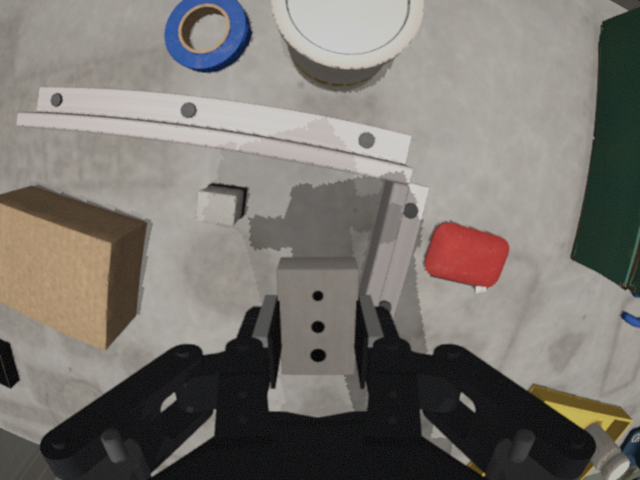

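The jig is held square in the pads (318,320). Next I place it, then take the relay.

```bash
python3 - <<'E'
from h import *
place(.43,-.257,.0832,0.,.52)
T=(arm.read_tool_pos(),arm.read_eef_rot()); cv2.imwrite("pics/w5.png",snapshot("wrist"))
E
```

```text
down t15.07 [ 0.43   -0.2571  0.0835] open 0.355 F [ 1.  -0.8 -2.6]
clear t15.97 [ 0.4294 -0.2572  0.1997] open 0.521 F [-0.8 -0.7 -0.4]
```

View pics/w5.png

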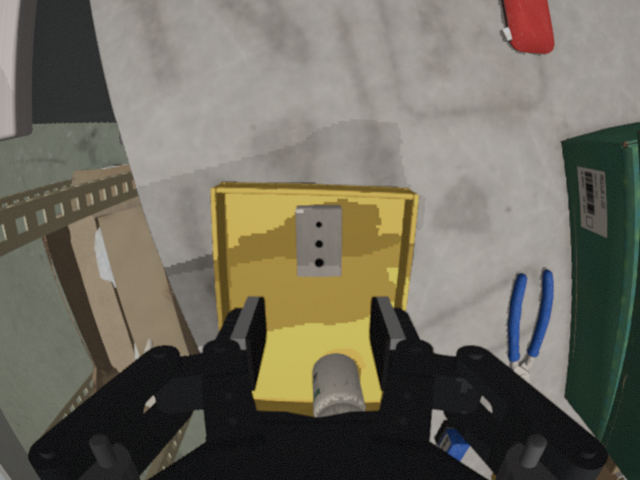

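The jig lies in the tray at (320,240) and the bottle still stands behind it (337,380). Next the relay.

```bash
python3 - <<'E'
from h import *
pick(.570,.1185,.083,np.radians(-79.5),.52,30)
cv2.imwrite("pics/w6.png",snapshot("wrist"))
if arm.read_opening()>.2:
    place(.415,-.307,.0885,0.,.47)
    cv2.imwrite("pics/w7.png",snapshot("wrist"))
E
```

```text
at t18.52 [0.5707 0.1184 0.0837] open 0.514 F [0.3 0.5 0.3]
grip t18.81 [0.5711 0.1188 0.0847] open 0.324 F [-0.1 -0.5  5.3]
lift t19.43 [0.5693 0.118  0.1994] open 0.320 F [-0.5  0.7 -0.5]
down t22.07 [ 0.415  -0.3071  0.0888] open 0.320 F [ 0.  -0.3 -1.1]
clear t22.96 [ 0.4144 -0.3071  0.1998] open 0.470 F [-0.1  0.1 -0.2]
```

View pics/w6.png

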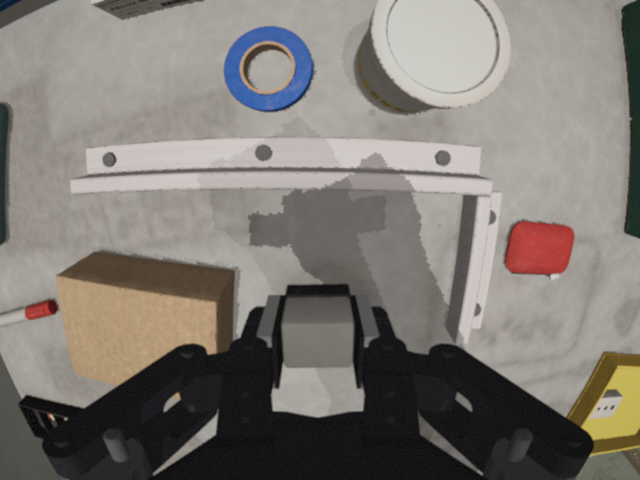

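View pics/w7.png

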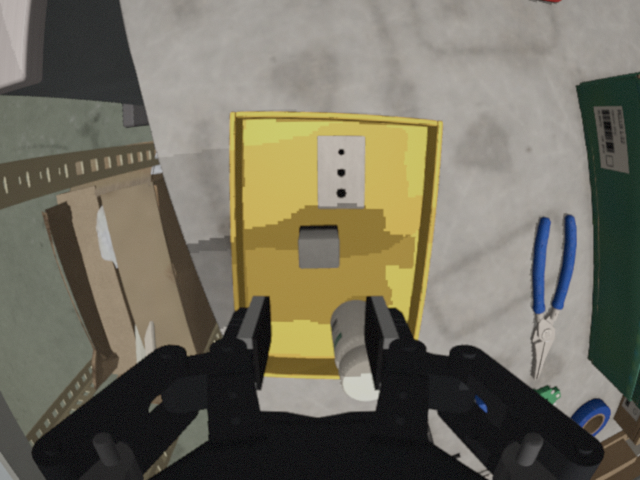

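All three items are in the tray, with the bottle standing. Before pushing, I'll check the red-capped marker near the carton's left side.

```bash
python3 - <<'E'
from h import *
im=snapshot("top"); cv2.imwrite("pics/top1.png",im)
cv2.imwrite("pics/z4.png",cv2.resize(im[210:330,120:270],None,fx=5,fy=5,interpolation=cv2.INTER_CUBIC))
s=lambda u,v:(120+(u+.5)/5-.5,210+(v+.5)/5-.5)
a=np.load("w1.npy");T=(a[:3],a[3:])
print("pen w", wray((124,199),.008,T),wray((66,238),.008,T))
print("pen t", ray("top",(180,283),.008),ray("top",(134,298),.008))
E
```

```text
pen w [0.45699885 0.35439897 0.008     ] [0.40671299 0.46250593 0.008     ]
pen t [0.45431904 0.35621164 0.008     ] [0.40478683 0.4605992  0.008     ]
```

View pics/z4.png

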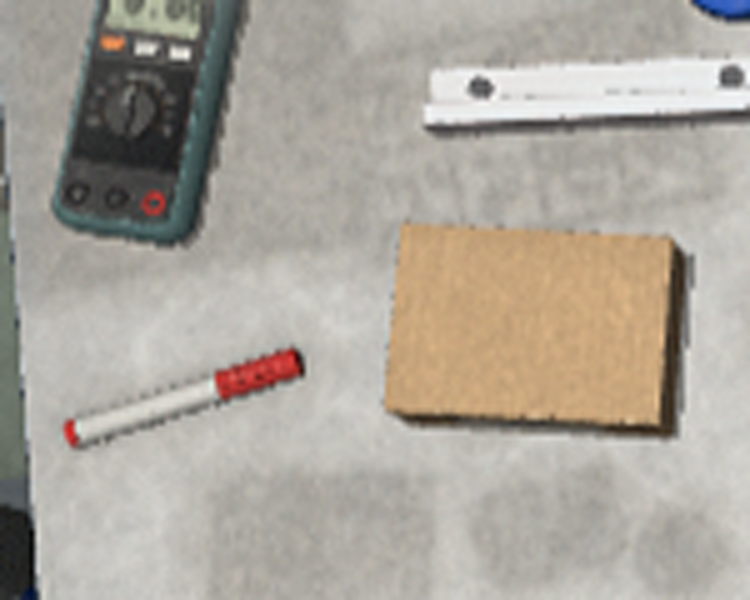

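The marker's end is at (0.455, 0.355), about 18 mm beyond where my fingers need to go in, so the way is clear. First push: along the long fence direction, stopping about 4 mm short of the short fence.

```bash
cat >> h.py <<'E'
C0=np.array([.626,.014]); TH=np.radians(9.1)
def S2W(x,y): return C0+np.array([np.cos(TH)*x-np.sin(TH)*y,np.sin(TH)*x+np.cos(TH)*y])
def W2S(p): d=np.asarray(p)[:2]-C0; return np.array([np.cos(TH)*d[0]+np.sin(TH)*d[1],-np.sin(TH)*d[0]+np.cos(TH)*d[1]])
def goS(x,y,z,v): arm.line_to((*S2W(x,y),z),v)
def stS(m): 
    f=np.r_[arm.read_ft_force()]; q=W2S(f[:2]+C0)
    print(m,"t%.2f"%arm.read_time(),"S",W2S(arm.read_tool_pos()).round(4),"z%.4f"%arm.read_tool_pos()[2],"F'",q.round(1),f[2].round(1))
E
python3 - <<'E'
from h import *
X=-.1075
arm.move_gripper(.5)
arm.movep((*S2W(X,.333),.2),Q(TH)); 
goS(X,.333,.085,.25); stS("down")
goS(X,.30,.085,.08); stS("contact")
goS(X,.146,.085,.12); stS("pushed")
arm.pause(.2); stS("settled")
T=np.r_[arm.read_tool_pos(),arm.read_eef_rot()]; np.save("w8.npy",T)
cv2.imwrite("pics/w8.png",snapshot("wrist")); cv2.imwrite("pics/top2.png",snapshot("top"))
E
```

```text
down t26.15 S [-0.107   0.3334] z0.0858 F' [0.9 0.2] -0.4
contact t26.71 S [-0.1072  0.2981] z0.0849 F' [ 0.3 -0.5] -0.4
pushed t28.14 S [-0.1076  0.1458] z0.0849 F' [-0.1 -0.4] 0.8
settled t28.34 S [-0.1075  0.1462] z0.0850 F' [ 0.  -0.6] 0.0
```

View pics/w8.png

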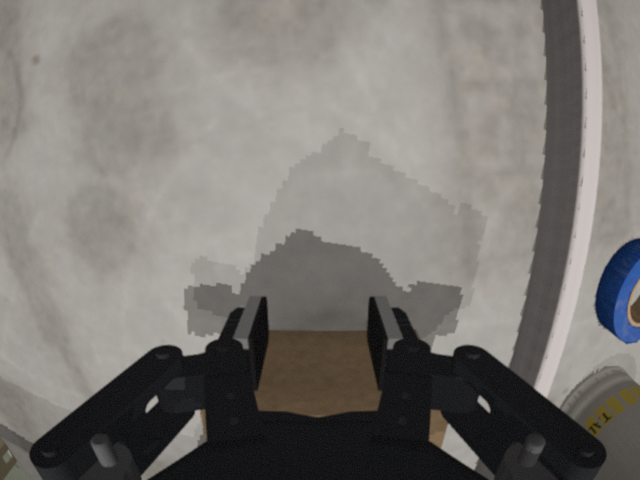

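View pics/top2.png

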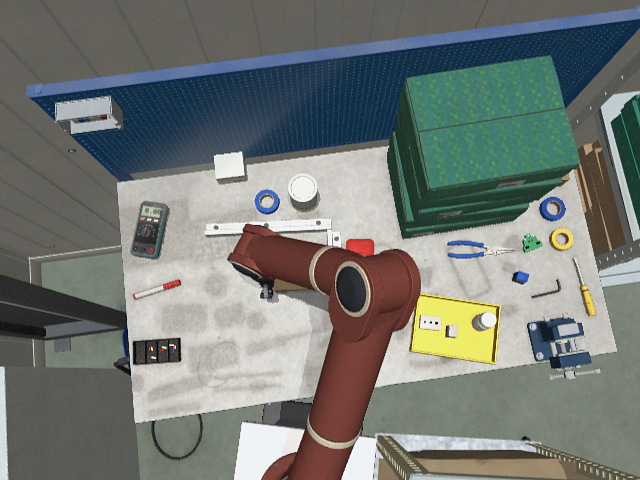

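The carton's left face rests on both fingertips (bottom of the wrist view), and the tray still holds all three items. Second push: towards the long fence.

```bash
python3 - <<'E'
from h import *
goS(-.1075,.165,.085,.2); goS(-.1075,.165,.16,.3)
q=Q(TH-np.pi/2); arm.move_gripper(.8)
print(arm.ik((*S2W(-.176,.069),.082),q))
arm.movep((*S2W(-.176,.069),.16),q); goS(-.176,.069,.082,.25); stS("down")
cv2.imwrite("pics/w9.png",snapshot("wrist")); np.save("w9.npy",np.r_[arm.read_tool_pos(),arm.read_eef_rot()])
E
```

```text
[ 0.05027403  0.72037098 -0.32826511  2.19165849  0.7087839   0.33284842
 -2.29331374]
down t30.98 S [-0.1759  0.0698] z0.0818 F' [0.6 0.2] 0.1
```

View pics/w9.png

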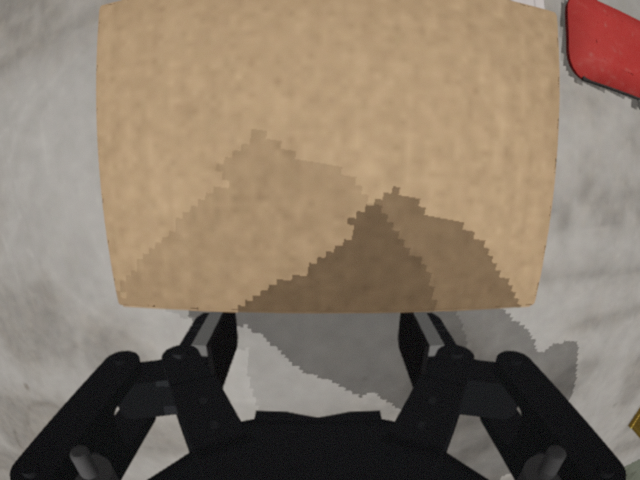

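The carton is square to the fingers and roughly centred (front edge runs 120-535 at row 308). Pushing.

```bash
python3 - <<'E'
from h import *
y=.070
goS(-.110,y,.082,.08); stS("near")
for x in np.arange(-.108,-.090,.0015):
    goS(x,y,.082,.04); arm.pause(.1); stS("%.4f"%x)
    f=arm.read_ft_force()[:2]
    if np.linalg.norm(f)>10: break
cv2.imwrite("pics/w10.png",snapshot("wrist")); np.save("w10.npy",np.r_[arm.read_tool_pos(),arm.read_eef_rot()])
E
```

```text
near t32.01 S [-0.1127  0.0695] z0.0828 F' [-7.4 -0.2] 7.5
-0.1080 t32.36 S [-0.1114  0.0695] z0.0828 F' [-9.2 -0.2] 9.8
-0.1065 t32.71 S [-0.1102  0.0695] z0.0828 F' [-8.7 -0.1] 9.9
-0.1050 t33.06 S [-0.1087  0.0695] z0.0828 F' [-10.   -0.2] 10.1
-0.1035 t33.41 S [-0.1072  0.0696] z0.0828 F' [-9.5 -0.4] 10.3
-0.1020 t33.76 S [-0.1057  0.0696] z0.0829 F' [-8.5 -0. ] 9.6
-0.1005 t34.11 S [-0.1042  0.0696] z0.0828 F' [-9.2  0.2] 9.9
-0.0990 t34.46 S [-0.1027  0.0696] z0.0828 F' [-10.2  -0.1] 10.3
```

View pics/w10.png

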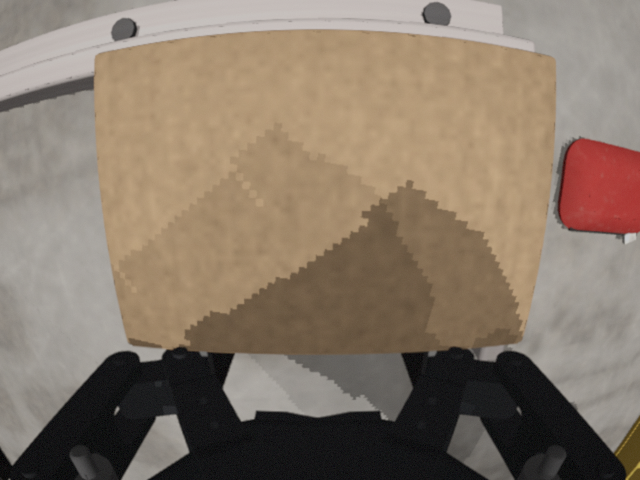

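The force has an upward component (about 10 N). The wide-open linkage is probably bearing on the carton's top front edge, so I'll back off, narrow the jaws as in the first push, and measure.

```bash
python3 - <<'E'
from h import *
goS(-.125,.070,.082,.1); stS("back")
arm.move_gripper(.5); goS(-.125,.070,.085,.1); stS("ready")
a=np.load("w10.npy");T=(a[:3],a[3:])
for q in [(95,57),(205,37),(318,30),(430,37),(556,57),(520,345),(130,345)]: print(q,W2S(wray(q,.06,T)).round(4))
for q in [(0,77),(60,62)]: print("fence edge",W2S(wray(q,.03,T)).round(4))
im=snapshot("wrist"); cv2.imwrite("pics/w11.png",im); np.save("w11.npy",np.r_[arm.read_tool_pos(),arm.read_eef_rot()])
E
```

```text
back t34.92 S [-0.1239  0.0699] z0.0825 F' [-0.2  0.4] -0.6
ready t35.53 S [-0.1248  0.07  ] z0.0852 F' [0.1 0.2] 0.7
(95, 57) [-0.0029  0.1307]
(205, 37) [-0.0025  0.0978]
(318, 30) [-0.0023  0.0696]
(430, 37) [-0.0025  0.0415]
(556, 57) [-0.0018  0.0025]
(520, 345) [-0.092   0.0028]
(130, 345) [-0.0909  0.1303]
fence edge [0.0083 0.2041]
fence edge [0.0067 0.1677]
```

View pics/w11.png

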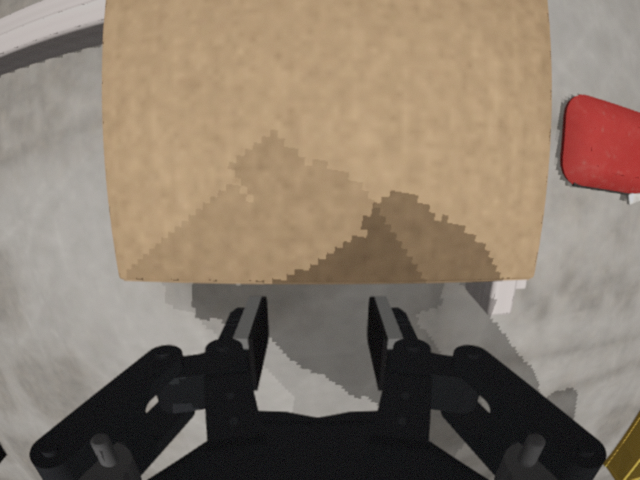

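```bash
python3 - <<'E'
import cv2
im=cv2.imread("pics/w10.png")
a=cv2.resize(im[0:120,0:160],None,fx=5,fy=2.45,interpolation=cv2.INTER_CUBIC)
b=cv2.resize(im[0:120,440:600],None,fx=5,fy=2.45,interpolation=cv2.INTER_CUBIC)
cv2.imwrite("pics/z5.png",cv2.vconcat([a,b]))
E
```

```text
(no output)
```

View pics/z5.png

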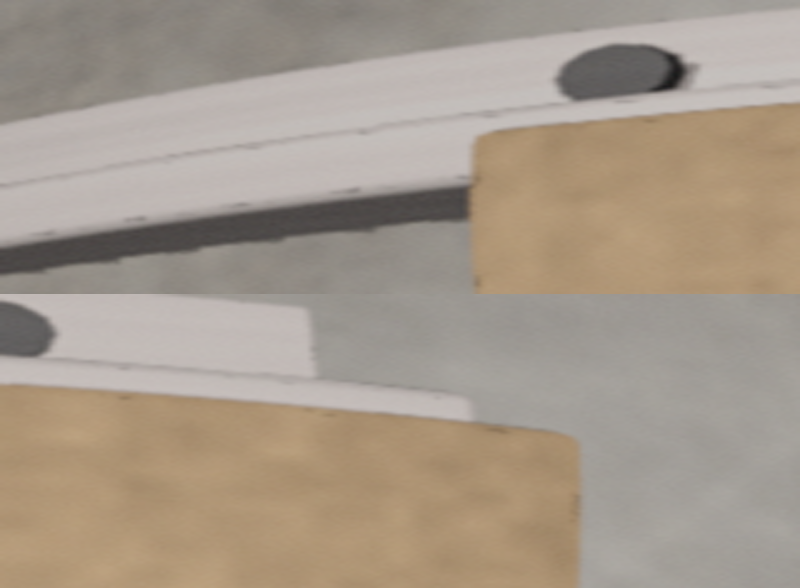

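```bash
python3 - <<'E'
from h import *
a=np.load("w10.npy");T=(a[:3],a[3:])
for q,z in [((0,100),.03),((93.6,75),.03),((0,111),0),((93,88),0),((94.5,55.5),.06),((100,54),.06),((555,57),.06)]: print(q,z,W2S(wray(q,z,T)).round(4))
# fence end of outer edge of long fence at right: (472,420)->
print("fence right end (inner edge hidden), outer top corner", W2S(wray((440+468/5,(397-294)/2.45),.03,T)).round(4))
E
```

```text
(0, 100) 0.03 [-0.0019  0.2041]
(93.6, 75) 0.03 [-0.0016  0.151 ]
(0, 111) 0 [-0.0015  0.2372]
(93, 88) 0 [-0.0013  0.1712]
(94.5, 55.5) 0.06 [-0.0025  0.1309]
(100, 54) 0.06 [-0.0024  0.129 ]
(555, 57) 0.06 [-0.0019  0.0029]
fence right end (inner edge hidden), outer top corner [ 0.0106 -0.009 ]
```

The carton's far face is within about 1 mm of the long fence, parallel to it, with right face at y'≈3 mm. Final seating push in +x' with narrow jaws, then along −y'.

```bash
python3 - <<'E'
from h import *
y=.066
goS(-.110,y,.085,.1); stS("near")
for x in np.arange(-.107,-.090,.001):
    goS(x,y,.085,.04); arm.pause(.08); stS("%.4f"%x)
    if np.linalg.norm(arm.read_ft_force()[:2])>8: break
cv2.imwrite("pics/w12.png",snapshot("wrist")); np.save("w12.npy",np.r_[arm.read_tool_pos(),arm.read_eef_rot()])
goS(-.125,y,.085,.1); goS(-.14,y,.16,.3); stS("clear")
E
```

```text
near t35.89 S [-0.1098  0.0658] z0.0849 F' [-1.1 -0.1] 0.5
-0.1070 t36.23 S [-0.1073  0.0661] z0.0850 F' [ 0.8 -1. ] 0.8
-0.1060 t36.56 S [-0.106  0.066] z0.0850 F' [0.4 1.4] 0.4
-0.1050 t36.89 S [-0.105  0.066] z0.0850 F' [-0.3  0.1] -0.4
-0.1040 t37.23 S [-0.1043  0.066 ] z0.0849 F' [-1.7  0.6] 0.5
-0.1030 t37.56 S [-0.1042  0.0659] z0.0848 F' [-5.3  0.5] 1.7
-0.1020 t37.89 S [-0.1041  0.0658] z0.0846 F' [-6.4 -0.5] 2.8
-0.1010 t38.23 S [-0.1039  0.0656] z0.0844 F' [-8.2 -0.2] 2.8
clear t39.08 S [-0.1382  0.0659] z0.1614 F' [-0.2  0.3] -0.4
```

Clear stall at contact (TCP held at -0.104 while the force climbed to 8 N, little vertical force). Third push: along −y' to the short fence.

```bash
python3 - <<'E'
from h import *
X=-.049
arm.movep((*S2W(X,.162),.16),Q(TH)); goS(X,.162,.086,.25); stS("down")
goS(X,.145,.086,.1); stS("near")
for y in np.arange(.143,.128,-.001):
    goS(X,y,.086,.04); arm.pause(.08); stS("%.4f"%y)
    if np.linalg.norm(arm.read_ft_force()[:2])>8: break
goS(X,.162,.086,.1); goS(X,.162,.16,.3); stS("clear")
E
```

```text
down t40.60 S [-0.0492  0.1621] z0.0861 F' [0.1 0.6] 0.7
near t40.92 S [-0.0482  0.1447] z0.0875 F' [0.2 0.6] 0.4
0.1430 t41.25 S [-0.0488  0.1445] z0.0866 F' [0.3 3.3] 3.1
0.1420 t41.58 S [-0.0489  0.1444] z0.0866 F' [0.3 6.2] 2.4
0.1410 t41.92 S [-0.049   0.1442] z0.0866 F' [-0.7  6.4] 0.4
0.1400 t42.25 S [-0.0492  0.1441] z0.0867 F' [-0.2  8.9] 0.9
clear t43.02 S [-0.0484  0.1606] z0.1611 F' [-0.  -0.2] -0.4
```

Firm stall at y'=0.1444. Now I'll look at both seams from above the corner, plus the top view.

```bash
python3 - <<'E'
from h import *
arm.movep((*S2W(-.055,.0),.26),Q(TH-np.pi/2)); arm.pause(.2); stS("view")
np.save("w13.npy",np.r_[arm.read_tool_pos(),arm.read_eef_rot()]); cv2.imwrite("pics/w13.png",snapshot("wrist"))
E
```

```text
view t44.12 S [-0.0552  0.0012] z0.2590 F' [0.2 0.5] -0.0
```

View pics/w13.png

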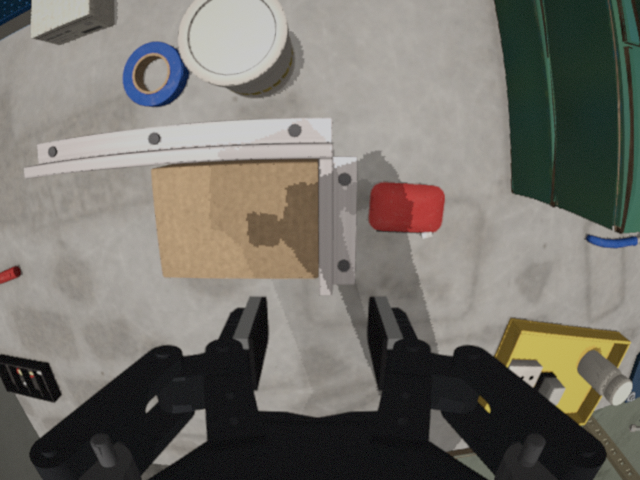

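```bash
python3 - <<'E'
import cv2
im=cv2.imread("pics/w13.png")
cv2.imwrite("pics/z6.png",cv2.resize(im[135:300,145:345],None,fx=4,fy=3.6,interpolation=cv2.INTER_CUBIC))
E
```

```text
(no output)
```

View pics/z6.png

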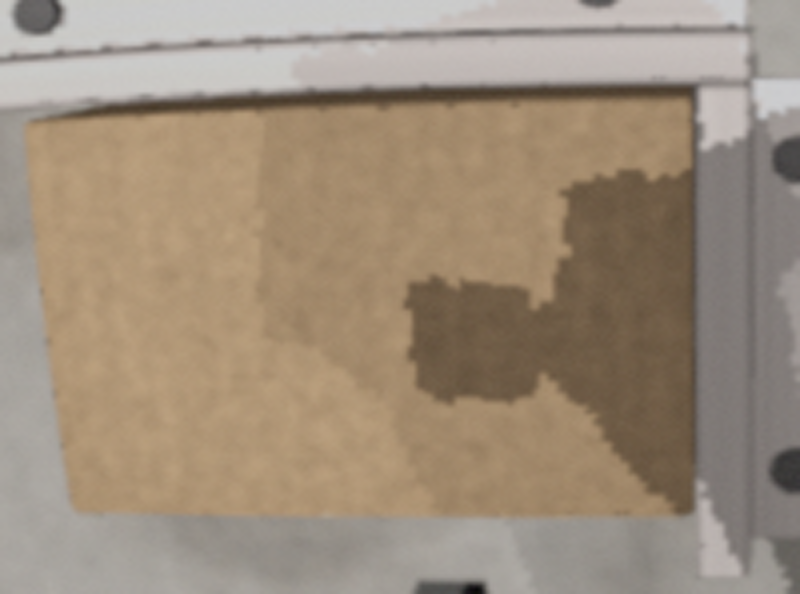

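The right seam shows no gap. Next I'll check the far edge against the fence numerically.

```bash
python3 - <<'E'
from h import *
im=cv2.imread("pics/w13.png")
cv2.imwrite("pics/z7.png",cv2.resize(im[148:178,145:325],None,fx=4.4,fy=16,interpolation=cv2.INTER_CUBIC))
a=np.load("w13.npy");T=(a[:3],a[3:])
f=lambda u,v:(145+(u+.5)/4-.5,135+(v+.5)/3.6-.5)
for q,z in [((695,85),.03),((400,97),.03),((20,107),.03),((692,97),.06),((400,106),.06),((30,122),.06),((692,514),.06),((74,512),.06),((695,300),.03),((699,570),.03)]: print(q,z,W2S(wray(f(*q),z,T)).round(4))
E
```

```text
(695, 85) 0.03 [-0.0008  0.0009]
(400, 97) 0.03 [-0.0027  0.0606]
(20, 107) 0.03 [-0.0013  0.1454]
(692, 97) 0.06 [-0.0012  0.0015]
(400, 106) 0.06 [-0.0024  0.0547]
(30, 122) 0.06 [-0.0026  0.129 ]
(692, 514) 0.06 [-0.0904  0.0013]
(74, 512) 0.06 [-0.0919  0.1294]
(695, 300) 0.03 [-0.0499  0.0008]
(699, 570) 0.03 [-0.1175 -0.0003]
```

View pics/z7.png

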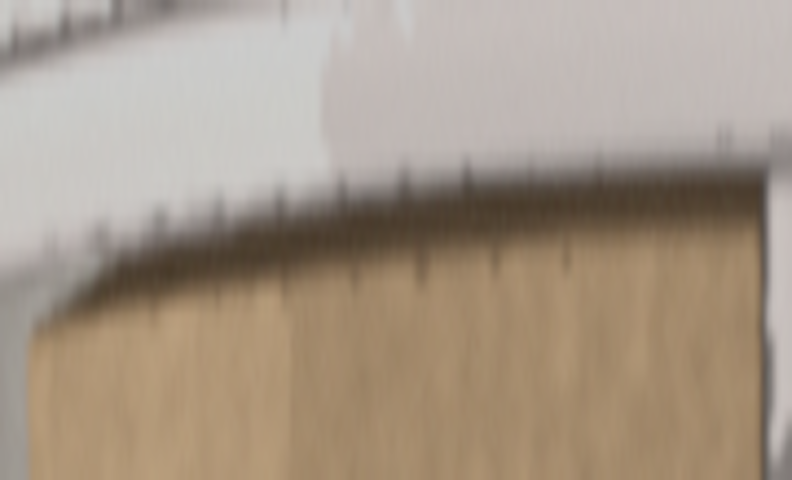

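The dark band at the far seam is the carton's own back wall and looks even. The numbers agree to about 1 mm, with the left end maybe 0.5-1 mm off. One more light +x' nudge will make sure.

```bash
python3 - <<'E'
from h import *
y=.072
arm.movep((*S2W(-.14,y),.16),Q(TH-np.pi/2)); goS(-.125,y,.085,.25)
goS(-.107,y,.085,.1); stS("near")
for x in np.arange(-.1055,-.095,.001):
    goS(x,y,.085,.04); arm.pause(.08); stS("%.4f"%x)
    if np.linalg.norm(arm.read_ft_force()[:2])>9: break
goS(-.125,y,.085,.1); goS(-.14,y,.16,.3)
arm.movep((*S2W(-.055,.045),.26),Q(TH-np.pi/2)); arm.pause(.2); stS("view")
np.save("w14.npy",np.r_[arm.read_tool_pos(),arm.read_eef_rot()]); im=snapshot("wrist"); cv2.imwrite("pics/w14.png",im)
cv2.imwrite("pics/z8.png",cv2.resize(im[130:300,180:400],None,fx=3.6,fy=3.5,interpolation=cv2.INTER_CUBIC))
E
```

```text
near t45.62 S [-0.1062  0.0718] z0.0864 F' [-0.3 -0.8] -1.3
-0.1055 t45.95 S [-0.1056  0.072 ] z0.0852 F' [0.1 0.7] 0.1
-0.1045 t46.28 S [-0.1045  0.072 ] z0.0849 F' [-0.7 -0.2] 0.5
-0.1035 t46.62 S [-0.1042  0.0719] z0.0848 F' [-2.1 -0.5] -0.1
-0.1025 t46.95 S [-0.1041  0.0719] z0.0847 F' [-5.  -0.2] 1.8
-0.1015 t47.28 S [-0.104   0.0718] z0.0845 F' [-7.1  0. ] 1.8
-0.1005 t47.62 S [-0.1039  0.0717] z0.0843 F' [-8.3  0.1] 3.2
-0.0995 t47.95 S [-0.1038  0.0716] z0.0842 F' [-9.4 -0.8] 4.5
view t49.57 S [-0.0563  0.0454] z0.2583 F' [-0.7 -0.4] 0.1
```

View pics/z8.png

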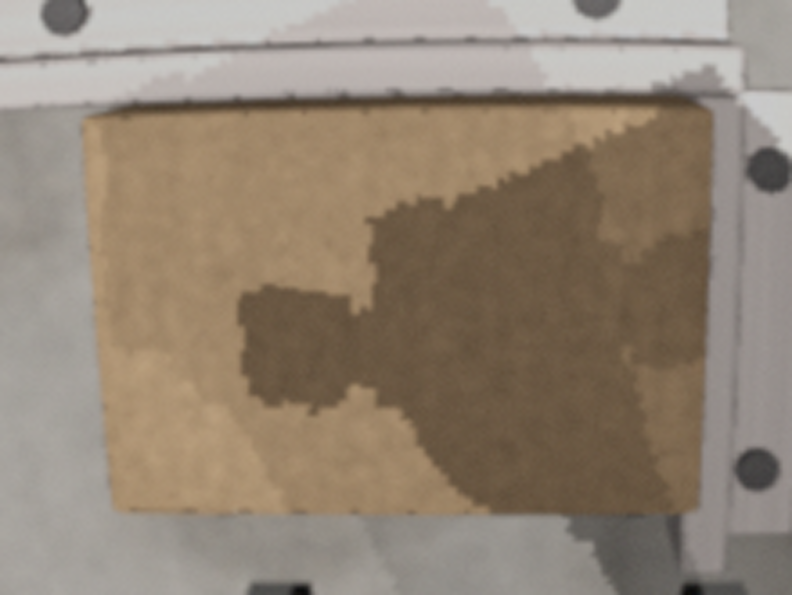

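It stalled at the same point (-0.104), so it was already seated, and the far band is even along its length. I'll retreat and take a last overview.

```bash
python3 - <<'E'
from h import *
arm.movep((.40,-.20,.38),Q(np.radians(-45))); arm.pause(.2); st("away")
im=snapshot("top"); cv2.imwrite("pics/top3.png",im); cv2.imwrite("pics/w15.png",snapshot("wrist"))
cv2.imwrite("pics/z9.png",cv2.resize(im[170:370,120:520],None,fx=2,fy=2,interpolation=cv2.INTER_CUBIC))
E
```

```text
away t51.04 [ 0.4005 -0.1992  0.3798] open 0.499 F [-0.   0.2  0.1]
```

View pics/z9.png

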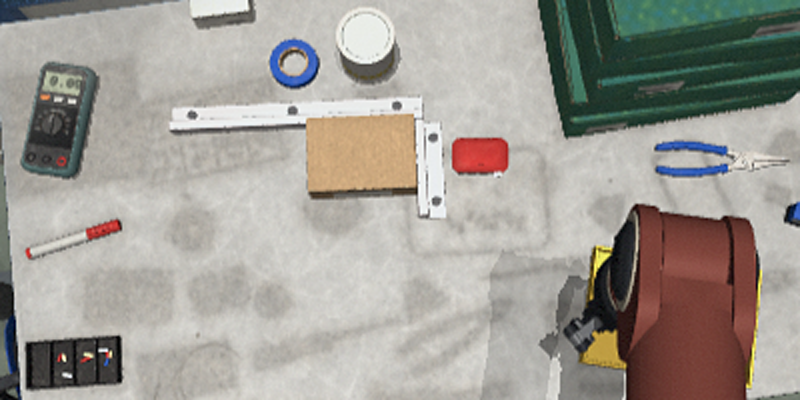

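View pics/w15.png

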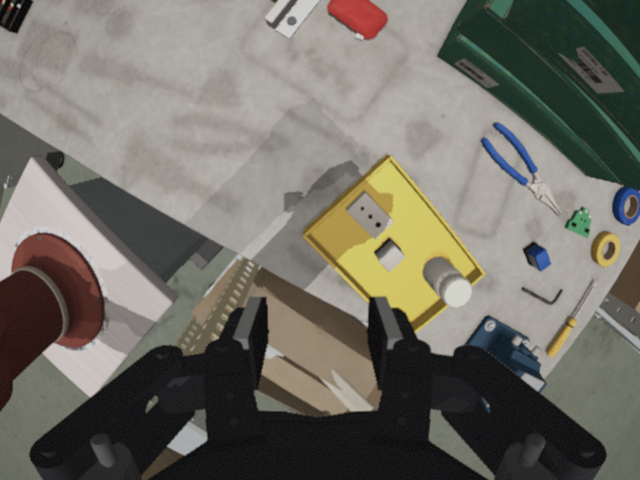

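The overview shows the carton seated in the corner (zoom 307-417, 115-192) and the tape, tin, pouch, meter and marker where they were. In the wrist view the jig (370,215), relay (390,252) and standing bottle (447,280) are in the tray. Handing in.

```bash
python3 - <<'E'
from h import *
print(ticket.finish_job(), arm.read_time())
E
```

```text
the job is handed in; nothing more can be done
the job is handed in; nothing more can be done
```

The carton is squared up in the corner stop and the job is handed in, at about 51 s of the 72 s allowed. I put the bottle (standing), jig and relay in the yellow tray first. Then I pushed the carton along the bench with the fingertips: along the fence, against the long fence, then against the short fence, with a last nudge against the long fence.

**Flush checks:**
- **Stall:** each final push stopped against the fence at about 8–9 N. The repeat push on the long side stopped at the same point to within about 0.1 mm.
- **Pictures:** there was no visible gap at either fence. The short-fence side was last seen before the final nudge, which moved nothing.
- **Measured edges:** before that nudge, the carton's edges matched the fence faces to about 1 mm. The left end of the long side read up to 1.3 mm off, which is within the camera calibration error. I did not measure it again afterwards.

**Last overview:** all three items were in the tray with the bottle upright, and the tape, tin, pouch, meter, blue relay and marker looked unmoved.

**One irregularity:** during the first push towards the long fence, with the jaws wide open, the wrist also read about 10 N upward. The gripper linkage was probably resting on the carton's top edge. I backed off and redid that push with narrower jaws, and saw no sign of the carton lifting or tipping.

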